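Open the pickle pot and hold the ultrasonic cleaner's sprung cover at its index

ROBOT

A 6-joint arm with a two-finger parallel gripper is mounted at the origin on the work surface. World frame = base frame: x ahead of the robot, y to its left, z up, the work surface at z = 0. Lengths are in mm, angles in rad, forces in N, time in s.
With the tool pointing down it reaches from about 275 to 750 mm from the base axis. Payload 10.2 kg.
Tool frame: the origin (TCP) lies between the finger pads; the fingertips stand 17 mm ahead of it and the grasp point (between the pads) lies 2 mm behind it (tips_ahead is the distance from the TCP to the fingertips, in mm); z points along the fingers, y is the line along which they close (so a half turn about z gives the same grasp; the last joint's range is limited). The gripper opens to 85 mm and grips with 20 to 120 N. Pads are 22 mm wide; open, the fingers measure 114 mm over their backs; the gripper's body (76 mm by 85 mm) begins 54 mm behind the grasp point. The pads swing forward as they close: fully open they stand 13 mm farther back than shut.
Start: joints at [0.942, 0.313, 1.498, -0, 1.331, -0.223], TCP at [207.259, 482.364, 248.294] pointing down, gripper open.
Joint ranges: [-2.94, 2.94], [-0.97, 2.17], [0.19, 2.56], [-1.23, 4.37], [0.02, 3.11], [-2.88, 2.88]. Speed limits (rad/s): [2.39, 2.39, 3.01, 3.14, 3.14, 3.14].

INTERFACE

Orientations are given as a unit quaternion [w, x, y, z].
In Python, from rig import sense, capture, finish_job, boxes_of, tips_ahead gives the robot as it stands.
- The arm moves only by the tool drive_tool, never from a script. Its argument "commands" is text: rows parted by semicolons, each of 7 numbers parted by spaces: the shift along the world's x, y, z in units of 0.1 m (1.0 is 0.1 m), then the turn, a rotation vector about the world's x, y, z in units of pi/4 rad (1.0 is pi/4 rad), then the opening in per cent of the stroke, from 0 (shut) to 100 (fully open). A call has 1 to 20 rows; each row shifts and turns the commanded pose from where the row before left it; what a row does not reach is not made up. A row lasts 1/12 s, in which the tool goes at most 41.7 mm and 7.16 degrees, less where a joint would pass 70% of its speed; a pose out of reach is approached as far as the arm can. A call with a number of a shift or a turn outside -1 to 1 is refused whole. A call with a gripper value outside its range is refused whole. The fingers move at their own pace and stop on an object; "force" is the grip in N (left out, the last holds). Time passes only in rows, so rows that do not move let the fingers close. It gives the time, the measured TCP pose, the force, the opening and the grip force at its end, in the units of the state.
- sense(): the state, without advancing time (a new reading comes with each control period).
- capture(name): name is "side" or "top" or "wrist"; returns a dict with "pixels" (480x640x3 uint8, blue, green, red), "fov_y" (degrees; the focal length in pixels is half the picture's height over the tangent of half this angle, whatever the lens; pixels are square), "cx", "cy" (the principal point, pixels), "position" and "attitude" of the camera in the world; the wrist camera has in their place "tool_from_camera" (4x4, takes a point from camera to tool coordinates, whose origin is the TCP and whose axes are the flange's). Camera axes: x right, y down, z forward; pixel columns grow to the right and rows downward; lengths in mm; the calibration is good to about 2 mm. The wrist camera is an equidistant fisheye: a pixel r from the principal point sees the ray r / f radians off the axis. A picture is of the moment at which its call begins: read the wrist's pose just before it. There is no depth.
- finish_job(): hands the job in; it is judged then, once.
Trained networks look in a picture, given as the dict that the camera call returned (one of the last four; its "shot" number tells which), for a name from the list of things; names that differ only in an ending like _2 or _b are one class to them, and where a whole thing is asked for, a point or a joint stands for the part that bears it (a point fixed in the world has none). Each returns a list of dicts, best first, with "confidence" (0 to 1); they miss things now and then, are a little off and sometimes report something else, mostly with a low value. They report only what shows in the picture. A call takes as long as a camera call. They do not tell look-alikes from the thing itself.
- boxes_of(picture, name): "position" ([column, row] in pixels, amid what is visible of it).
The state is a dict: "time_s": time; "joints": joint angles; "dq": joint speeds; "tau": joint torques, N m; "eef_pos": TCP position; "ee_rot": TCP orientation; "force": force on the tool from outside, world axes, zero at the start; "wrist_torque": the same for the moment, N m; "grip_width": opening from 0.0 (shut) to 1.0 (fully open); "grip_force": force on a finger pad.
Only numpy, scipy, OpenCV 4.12 (cv2) and the standard library are available. Lean on these libraries where they do the work, as an engineer would, in place of code of your own. Each camera call takes 0.05 s, during which the arm holds its last target. There are 200 camera calls.

TASK

I am about to move the rings from the rinsed pickle pot into the basket of the ultrasonic cleaner and need both hands for it. Take the lid off the pickle pot and set it down gently, knob up, flat in the empty drip tray; then lift the cleaner's spring-loaded cover until the pointer on its side lines up with the index set on the quadrant, and finish while still holding the cover steady there, since it shuts by itself when let go. Leave the index setting and the other things on the bench as they are.

Things in the scene. Friction and masses are not known exactly. Their poses are not given: they have to be found in the camera images.
- lid_knob (a point): knob of the pickle pot's loose lid: white stoneware disc 148 mm across, about 0.3 kg, round upright knob 30 mm across in its middle. The point is on the knob's axis, 12 mm below its top, 23 mm above the lid's top face, 40 mm above the lid's underside; z is the axis. On the pot it is 152 mm above the bench (a 6 mm spigot seats in the pot's mouth; lifts straight off), lying in the tray 44 mm
- pot: the pickle pot: round white stoneware crock in a grey warmer housing, 162 mm across, 118 mm high to the rim, fixed; origin at the middle of its underside, on the bench, z up. Rings lie in it
- tray: the empty drip tray: square grey plastic tray 190 x 190 mm, walls 4 mm thick and 18 mm high, floor 4 mm thick, fixed to the bench; origin at the middle of its underside, z up. Pot and tray may stand either way round
- cover_handle (a point): middle of the cover's bow handle: level round bar 12 mm thick, 124 mm long, parallel to the hinge, along the front edge of the ultrasonic cleaner's steel cover. It stands clear, 33 mm ahead of that edge and 26 mm above the cover's top. Shut: 232 mm in front of the hinge axis and 24 mm above it, 165 mm above the bench. The bar can turn between finger pads
- cover_hinge (a point): middle of the cover's hinge axis, level along the rear top edge of the cleaner (fixed steel box 190 mm deep, 250 mm wide), 141 mm above the bench. With the cover shut its x axis points level from the handle to the hinge, away from the robot; y lies along the hinge; the axes turn with the cover
- cover (a joint): opening angle of the cover in rad: 0 shut (as at the start), growing as the handle rises, stop at 1.3. A spring and the cover's weight (0.45 kg) close it; at the index it takes about 6 N at the handle. A dark pointer on its right-hand edge, on a line through the hinge, moves along the quadrant
- index (a joint): setting of the index in rad, on the same scale as cover: the cover's pointer is in line with the index when both values are equal. Between 0.45 and 0.80, stays where it is
- index_tip (a point): outer tip of the index: a dark strip with a round clamp nut (24 mm across, 119 mm from the hinge axis) on the slotted aluminium quadrant, an arc plate marked every 10 degrees, at the cleaner's right side as seen from the robot. The tip is 156 mm from the hinge axis, 140 mm to the right of the cover's middle; its x axis runs along the strip, towards the hinge axis
- flux_jar: bystander: small closed jar 44 mm across, 55 mm high, near the pot; origin under its middle
- gem_box: bystander: clear box 34 x 34 x 26 mm near the pot; origin under its middle
- file_mid (a point): bystander: file with a dark wooden handle, 245 mm long, lying in front of the cleaner, under the handle; point near its middle
- clamp_mid (a point): bystander: wooden ring clamp 130 x 26 x 26 mm lying left of the cleaner; its middle
- brush_grip (a point): bystander: hand brush 190 mm long lying in front of the cleaner; point on its handle
- tongs: bystander: copper tongs about 160 mm long lying in front of the pot; origin under their middle
There are look-alikes about, which are no part of the job. What is shaped like the part that bears lid_knob but green or yellow is not meant.

How it is judged (in metres and radians):
On the way:
1. the pot's lid lies flat, knob up, in the drip tray and is let go (z of lid_knob in the frame of tray below 0.05 m and horizontal distance between lid_knob and tray below 0.035 m and angle between lid_knob's own z axis and vertical below 0.1 rad and contact force between each of the arm, the fingers and pot_lid below 0.2 N), for 0.3 s.
At the end, for the whole second after the job is handed in: The lid lies in the drip tray, knob up, flat to 0.1 rad, its middle within 35 mm of the tray's middle, at rest and not touched; the fingers press on the cover with over 1 N and hold it within 0.09 rad (5 degrees) of the index, moving slower than 0.05 rad/s (all of step 1 and linear speed of pot_lid below 0.02 m/s and angle between the x axis of cover_hinge and the x axis of index_tip, either way round below 0.09 rad and velocity of joint cover between -0.05 and 0.05 rad/s and contact force between the fingers and cover above 1 N); the arm keeps its last pose, push and grip.
It fails at once if the lid drops into the tray (faster than 0.6 m/s just above it) (horizontal distance between lid_knob and tray below 0.12 m and z of lid_knob in the frame of tray below 0.06 m and linear speed of pot_lid above 0.6 m/s).
It fails at once if the index is shifted from its setting (its tip by more than 12 mm) (distance of index_tip from where it was at the start of the episode above 0.012 m).
It fails at once if a bystander (jar, clear box, file, ring clamp, brush or tongs) is moved by more than 40 mm (distance of any of flux_jar, gem_box, file_mid, clamp_mid, brush_grip, tongs from where it was at the start of the episode above 0.04 m).
It also fails if it takes over 54 s, if anything falls off the work surface, if the arm or the gripper's body presses on something with over 40 N, if the wrist force passes 120 N, or if a joint passes its speed limit or range.

## Working session

There is one attempt and no reset: what is moved stays moved. The work goes in short steps, Python scripts to look and compute and a tool call to move; the robot and the scene stay as the last step left them, time stands still between calls to the robot, and variables do not carry over. Pictures are saved under pics/ and viewed, at most 10 in all, crops included, and the job is handed in when it is done.

Besides the shell and the picture viewer there is one more tool, called after "Emit:" as a command line: name --argument value ..., lists and objects as JSON in quotes. drive_tool: Moves the arm, as the interface text tells. Shifts and turns lie within -1 to 1; 1 stands for 0.1 m of shift or pi/4 rad of turn. Its arguments: {"type":"object","properties":{"commands":{"type":"string"},"force":{"type":"number"}},"required":["commands"]}

```bash
mkdir -p pics; cat > h.py <<'E'
import numpy as np, cv2
from scipy.spatial.transform import Rotation as R
from rig import *
def rot(a):
    a=np.array(a,float)
    return a if a.shape==(3,3) else R.from_quat(a,scalar_first=True).as_matrix()
def f_of(p): return 240/np.tan(np.radians(p["fov_y"])/2)
def ray(p,uv):
    d=np.array([uv[0]-p["cx"],uv[1]-p["cy"],f_of(p)]); return rot(p["attitude"])@(d/np.linalg.norm(d))
def at_z(p,uv,z):
    d=ray(p,uv); o=np.array(p["position"]); return o+d*(z-o[2])/d[2]
def proj(p,X):
    c=rot(p["attitude"]).T@(np.array(X,float)-p["position"]); return c[:2]/c[2]*f_of(p)+[p["cx"],p["cy"]]
E
python3 - <<'E'
from h import *
s=sense(); print(s["ee_rot"],s["eef_pos"],s["force"])
Z=dict(lid_knob=152,pot=60,tray=4,cover_handle=165,index_tip=200,flux_jar=28,gem_box=13,file_mid=8,clamp_mid=13,brush_grip=10,tongs=5,cover=150,index=200)
for n in("top","side"):
    p=capture(n); cv2.imwrite(f"pics/{n}0.png",p["pixels"]); print(n,p["position"],p["attitude"],p["fov_y"],p["cx"],p["cy"])
    for k,z in Z.items():
        for b in boxes_of(p,k)[:4]: print(k,np.round(b["position"]),round(b["confidence"],2),np.round(at_z(p,b["position"],z)))
E
```

```text
[-2.96528588e-04  2.01489757e-01  9.79490380e-01 -6.21145815e-04] [207.08596446 482.16061922 247.70541716] [ 0.45340833  0.11756655 -0.21118204]
top [ 422.01038949  -49.02802497 1664.42742404] [-0.02285108  0.71691128 -0.69622334  0.02809118] 47.01359146008294 324.98193677863566 237.7874948983395
lid_knob [493. 285.] 0.75 [ 416. -523.  152.]
lid_knob [437. 314.] 0.64 [ 332. -370.  152.]
pot [410. 244.] 0.68 [ 526. -309.   60.]
tray [343. 235.] 0.59 [ 552. -113.    4.]
cover_handle [222. 197.] 0.7 [635. 225. 165.]
index_tip [272. 185.] 0.54 [665.  86. 200.]
index_tip [250. 246.] 0.27 [499. 139. 200.]
flux_jar [414. 200.] 0.58 [ 663. -322.   28.]
gem_box [458. 207.] 0.42 [ 646. -459.   13.]
file_mid [250. 248.] 0.62 [506. 166.   8.]
file_mid [224. 195.] 0.27 [663. 248.   8.]
clamp_mid [173. 229.] 0.96 [555. 395.  13.]
brush_grip [233. 259.] 0.59 [469. 213.  10.]
tongs [439. 273.] 0.65 [ 445. -405.    5.]
cover [224. 195.] 0.72 [641. 223. 150.]
index [224. 198.] 0.63 [627. 215. 200.]
index [272. 186.] 0.38 [663.  87. 200.]
index [412. 199.] 0.34 [ 640. -289.  200.]
side [-333.7859141  -892.05280355 1136.96917559] [-0.38597174  0.83512071 -0.351298    0.17374964] 42.88814856608227 325.9948392181953 232.6358721623625
lid_knob [425. 291.] 0.91 [ 538. -391.  152.]
lid_knob [357. 389.] 0.9 [ 233. -457.  152.]
lid_knob [450. 412.] 0.56 [ 315. -616.  152.]
pot [418. 323.] 0.61 [ 524. -395.   60.]
tray [334. 274.] 0.78 [ 549. -102.    4.]
cover_handle [274. 169.] 0.71 [615. 196. 165.]
cover_handle [236. 231.] 0.56 [363.  61. 165.]
flux_jar [276. 172.] 0.61 [743. 335.  28.]
gem_box [470. 322.] 0.8 [ 653. -464.   13.]
file_mid [260. 234.] 0.54 [516. 158.   8.]
clamp_mid [215. 192.] 0.6 [546. 401.  13.]
brush_grip [235. 233.] 0.74 [466. 206.  10.]
tongs [396. 354.] 0.93 [ 453. -392.    5.]
cover [275. 169.] 0.86 [632. 213. 150.]
index [314. 171.] 0.52 [651.  76. 200.]
index [415. 324.] 0.2 [ 406. -457.  200.]
```

View pics/top0.png

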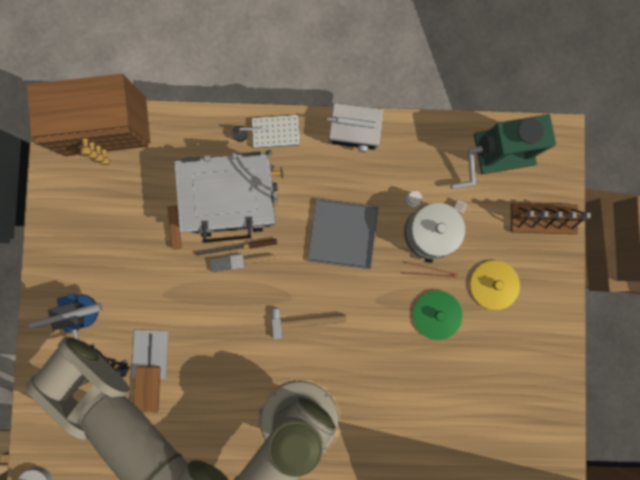

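View pics/side0.png

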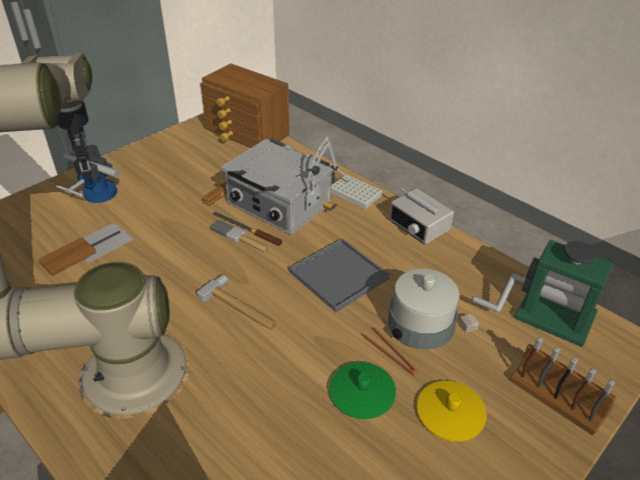

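Candidates for the lid: white lid on the pot (top view 435,230, knob 441,227; side 428,281), green lid (438,315), yellow lid (494,285). The white one on the pot is the right one. The tray is at (343,234), the cleaner at (225,193) and its handle bar at (228,237). I'll check them in one close crop.

```bash
python3 - <<'E'
import cv2,numpy as np
t=cv2.imread("pics/top0.png");s=cv2.imread("pics/side0.png")
c=lambda i,x,y,w,h:cv2.resize(i[y:y+h,x:x+w],(400,300),interpolation=cv2.INTER_CUBIC)
cv2.imwrite("pics/c1.png",np.vstack([np.hstack([c(t,390,180,100,75),c(s,380,260,100,75)]),np.hstack([c(t,170,145,133,100),c(s,215,130,133,100)])]))
E
```

```text
(no output)
```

View pics/c1.png

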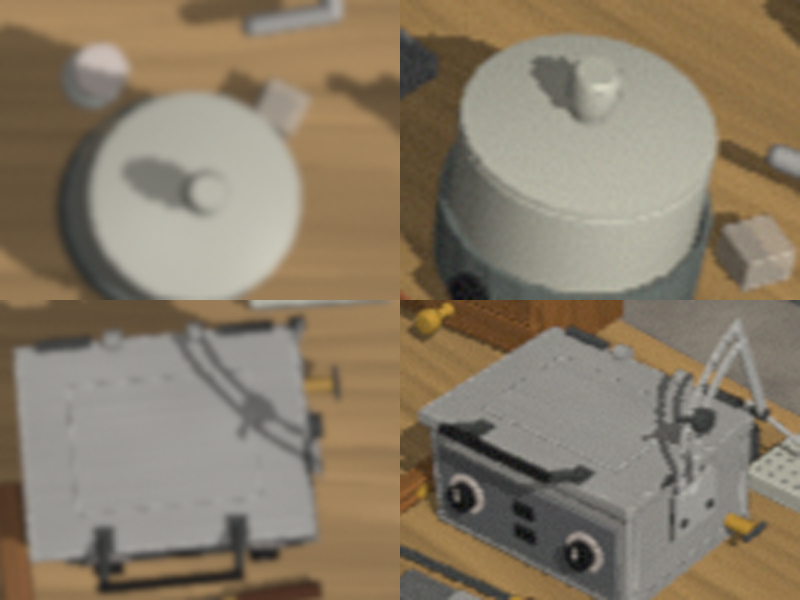

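The crop confirms the white stoneware lid sits on the pot. Its knob top is at top-view (441.7,227.5) and side-view (429.5,277). The handle bar ends are at top (204.3,240) and (250,236.7), and the nut is near side (316,170).

```bash
cat >> h.py <<'E'
def tri(obs):
    A=np.zeros((3,3));b=np.zeros(3)
    for p,uv in obs:
        d=ray(p,uv);M=np.eye(3)-np.outer(d,d);A+=M;b+=M@p["position"]
    X=np.linalg.solve(A,b); return X,[np.round(proj(p,X)-uv,1) for p,uv in obs]
E
python3 - <<'E'
from h import *
t=capture("top");s=capture("side")
print("knobtop",tri([(t,(441.7,227.5)),(s,(429.5,277))]),at_z(t,(441.7,227.5),164))
g=cv2.cvtColor(t["pixels"],cv2.COLOR_BGR2HSV)
# tray
m=cv2.inRange(t["pixels"],(60,55,50),(110,105,105))[190:280,300:390]
n,l,st,ce=cv2.connectedComponentsWithStats(m);i=1+st[1:,4].argmax();print(st[i],ce[i])
c=max(cv2.findContours((l==i).astype(np.uint8),0,2)[0],key=cv2.contourArea)
bx=cv2.boxPoints(cv2.minAreaRect(c))+[300,190];print(np.round(bx));print(np.round([at_z(t,u,14) for u in bx]),at_z(t,bx.mean(0),14))
for u in((204.3,240),(250,236.7)):print("hnd top",at_z(t,u,165))
for u in((228.3,172.7),(265,189.3)):print("hnd side",at_z(s,u,165))
E
```

```text
knobtop (array([ 568.71626543, -377.34490057,  165.96568544]), [array([ 0.3, -0.3]), array([-0.5,  0.1])]) [ 568.110057   -376.85684963  164.        ]
[   5    9   85   70 4113] [42.71383418 42.74179431]
[[304. 260.]
 [312. 197.]
 [390. 207.]
 [382. 270.]]
[[ 473.    2.   14.]
 [ 664.  -15.   14.]
 [ 641. -251.   14.]
 [ 451. -232.   14.]] [ 556.84752502 -123.98514259   14.        ]
hnd top [514.66502323 269.22003586 165.        ]
hnd top [527.32800666 145.51502155 165.        ]
hnd side [511.05168997 272.77007782 165.        ]
hnd side [531.18126179 142.01778936 165.        ]
```

Emit:
drive_tool --commands "0.15 -0.35 0.1 0 0 -0.15 100;0.15 -0.35 0.1 0 0 -0.15 100;0.15 -0.35 0.1 0 0 -0.15 100;0.15 -0.35 0.1 0 0 -0.15 100;0.15 -0.35 0 0 0 -0.15 100;0.15 -0.35 0 0 0 -0.15 100;0.15 -0.35 0 0 0 -0.15 100;0.15 -0.35 0 0 0 -0.15 100;0.15 -0.35 0 0 0 -0.15 100;0.15 -0.35 0 0 0 0 100;0.15 -0.35 0 0 0 0 100;0.15 -0.35 0 0 0 0 100;0.15 -0.35 0 0 0 0 100;0.15 -0.35 0 0 0 0 100;0.15 -0.35 0 0 0 0 100;0.15 -0.35 0 0 0 0 100;0.15 -0.35 0 0 0 0 100;0.15 -0.35 0 0 0 0 100;0.15 -0.35 0 0 0 0 100;0.15 -0.35 0 0 0 0 100" --force 40

```text
time_s: 3.17
eef_pos: [507.6, -219.6, 288.2]
ee_rot: [0.0, 0.669, 0.743, 0.0]
force: [0.8, 0.8, -0.1]
grip_width: 0.997
grip_force: 0.0
```

```bash
cat >> h.py <<'E'
def wcap():
    s=sense(); p=capture("wrist"); T=np.eye(4);T[:3,:3]=rot(s["ee_rot"]);T[:3,3]=s["eef_pos"]
    p["W"]=T@np.array(p["tool_from_camera"]); return p
def wray(p,uv):
    v=np.array([uv[0]-p["cx"],uv[1]-p["cy"]]);r=np.hypot(*v);a=r/f_of(p)
    return p["W"][:3,:3]@np.array([*(v/r*np.sin(a)),np.cos(a)])
def w_at_z(p,uv,z):
    d=wray(p,uv);o=p["W"][:3,3];return o+d*(z-o[2])/d[2]
def wproj(p,X):
    c=(np.linalg.inv(p["W"])@[*X,1])[:3];a=np.arctan2(np.hypot(*c[:2]),c[2])
    return c[:2]/np.hypot(*c[:2])*a*f_of(p)+[p["cx"],p["cy"]]
E
python3 - <<'E'
from h import *
p=wcap();cv2.imwrite("pics/w1.png",p["pixels"]);print(p["W"].round(2),p["fov_y"])
for k,z in dict(lid_knob=152,tray=4,pot=60).items():
    for b in boxes_of(p,k)[:3]: print(k,b["position"],b["confidence"],w_at_z(p,b["position"],z))
print(wproj(p,(568,-377,164)),[wproj(p,(553,-112,4)).round()])
E
```

```text
[[ 9.9000e-01  1.0000e-01  3.0000e-02  5.0131e+02]
 [ 1.0000e-01 -9.6000e-01 -2.6000e-01 -1.5177e+02]
 [-0.0000e+00  2.7000e-01 -9.6000e-01  4.1344e+02]
 [ 0.0000e+00  0.0000e+00  0.0000e+00  1.0000e+00]] 65.70646984690485
lid_knob [363.2, 362.8] 0.88 [ 556.93631734 -327.5599071   152.        ]
lid_knob [146.2, 302.0] 0.79 [ 370.11106034 -293.40155183  152.        ]
lid_knob [231.2, 396.6] 0.56 [ 444.67523935 -379.9356717   152.        ]
tray [368.0, 109.2] 0.68 [ 550.60818542 -113.07696753    4.        ]
pot [347.6, 303.7] 0.58 [ 548.40257491 -316.04332872   60.        ]
pot [251.6, 318.8] 0.31 [ 448.13178622 -345.54286522   60.        ]
[367.72318722 415.30732716] [array([370., 109.])]
```

View pics/w1.png

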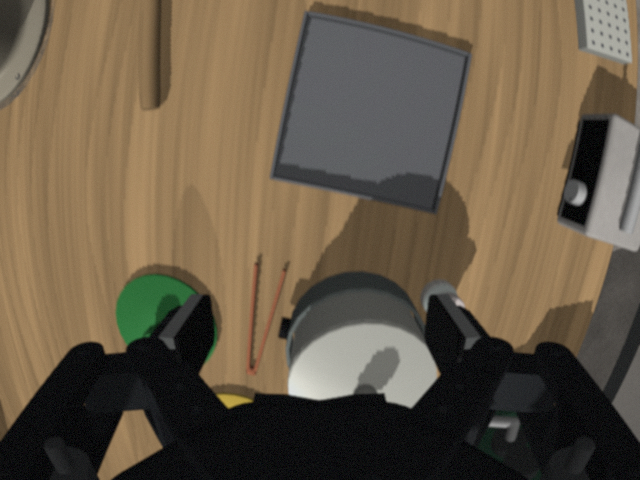

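The wrist view shows the tray centred at about (370,110), which agrees with the top view, so the tray is at (552,-112). The white lid's edge is at (365,380) and its knob is hidden behind the gripper. I'll use the triangulated knob position (568.5,-377).

Emit:
drive_tool --commands "0.12 -0.3 -0.1 0 0 0 100;0.12 -0.3 -0.1 0 0 0 100;0.12 -0.3 -0.1 0 0 0 100;0.12 -0.3 -0.1 0 0 0 100;0.1 -0.3 -0.1 0 0 0 100;0.03 -0.075 -0.1 0 0 0 100;0 0 -0.1 0 0 0 100;0 0 0 0 0 0 100;0 0 0 0 0 0 100"

```text
time_s: 4.12
eef_pos: [568.3, -373.3, 218.7]
ee_rot: [-0.0, 0.669, 0.744, 0.0]
force: [-0.7, -0.3, 1.1]
grip_width: 0.997
grip_force: 0.0
```

```bash
python3 - <<'E'
from h import *
s=sense();print(s["eef_pos"],s["force"],tips_ahead if not callable(tips_ahead) else tips_ahead())
w=wcap();t=capture("top");s=capture("side");
print(wproj(w,(568.5,-377,164)),proj(t,(568.5,-377,164)))
c=lambda i,x,y,W,h:cv2.resize(i["pixels"][y:y+h,x:x+W],(400,300),interpolation=cv2.INTER_CUBIC)
cv2.imwrite("pics/c2.png",np.vstack([np.hstack([c(t,390,180,100,75),c(s,370,240,120,90)]),np.hstack([c(w,0,0,640,480),c(w,220,300,240,180)])]))
E
```

```text
[ 568.29297117 -373.30067659  218.69868302] [-0.65138177 -0.32881938  1.10082392] 17.0
[317.48950876 279.82478021] [441.75420143 227.35959876]
```

View pics/c2.png

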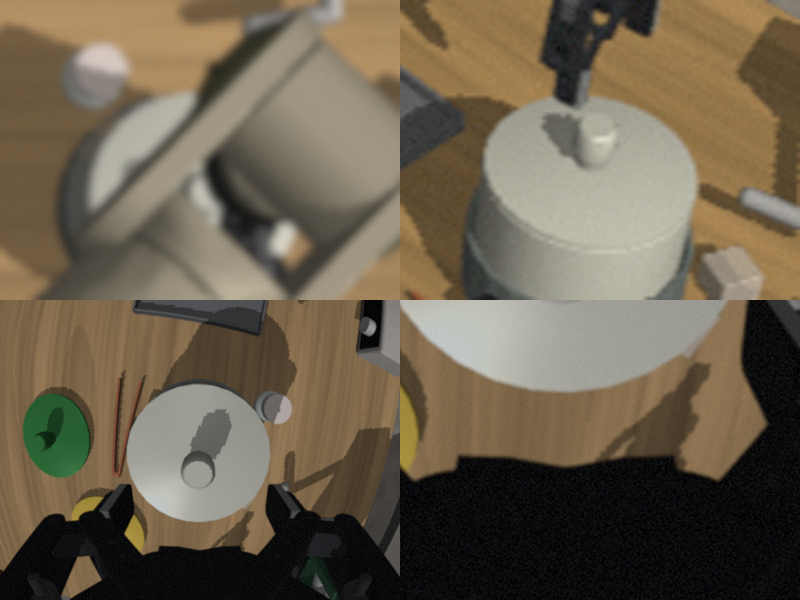

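The wrist view shows the knob top at about (317,275) where (317,280) was predicted, so it is within 3 mm and centred between the fingers. I'll descend and grip.

Emit:
drive_tool --commands "0 -0.02 -0.2 0 0 0 100;0 0 -0.2 0 0 0 100;0 0 -0.15 0 0 0 100;0 0 -0.1 0 0 0 100;0 0 -0.02 0 0 0 100;0 0 0 0 0 0 100;0 0 0 0 0 0 0;0 0 0 0 0 0 0;0 0 0 0 0 0 0;0 0 0 0 0 0 0;0 0 0 0 0 0 0;0 0 0 0 0 0 0;0 0 0 0 0 0 0;0 0 0 0 0 0 0"

```text
time_s: 5.43
eef_pos: [568.3, -377.3, 152.0]
ee_rot: [0.0, 0.669, 0.743, -0.0]
force: [-2.0, 1.1, 5.1]
grip_width: 0.331
grip_force: 39.6
```

Emit:
drive_tool --commands "0 0 0.05 0 0 0 0;0 0 0.1 0 0 0 0;0 0 0.15 0 0 0 0;0 0 0.2 0 0 0 0;0 0 0.2 0 0 0 0;0 0 0 0 0 0 0;0 0 0 0 0 0 0"

```text
time_s: 6.02
eef_pos: [568.4, -377.2, 221.7]
ee_rot: [0.001, 0.669, 0.743, 0.0]
force: [-0.4, 0.3, -4.2]
grip_width: 0.334
grip_force: 39.8
```

Emit:
drive_tool --commands "-0.01 0.1 0 0 0 0 0;-0.01 0.2 0 0 0 0 0;-0.015 0.25 0 0 0 0 0;-0.015 0.25 0 0 0 0 0;-0.015 0.25 0 0 0 0 0;-0.015 0.25 0 0 0 0 0;-0.02 0.25 -0.05 0 0 0 0;-0.02 0.25 -0.1 0 0 0 0;-0.02 0.25 -0.1 0 0 0 0;-0.02 0.25 -0.1 0 0 0 0;0 0.2 -0.1 0 0 0 0;0 0.13 -0.1 0 0 0 0;0 0 -0.1 0 0 0 0;0 0 0 0 0 0 0;0 0 0 0 0 0 0;0 0 0 0 0 0 0"

```text
time_s: 7.35
eef_pos: [552.4, -115.1, 156.4]
ee_rot: [0.0, 0.669, 0.743, -0.0]
force: [-0.3, 0.4, -3.8]
grip_width: 0.335
grip_force: 40.0
```

```bash
python3 - <<'E'
from h import *
s=sense();print(s["eef_pos"],s["force"],s["grip_force"])
w=wcap();t=capture("top");s=capture("side");
for z in (4,18):print([proj(s,(552+a,-112+b,z)).round() for a in(-95,95) for b in (-95,95)])
for n,p in(("t",t),("s",s)):
  print(n,[(b["position"],round(b["confidence"],2)) for b in boxes_of(p,"lid_knob")[:3]])
c=lambda i,x,y,W,h:cv2.resize(i["pixels"][y:y+h,x:x+W],(400,300),interpolation=cv2.INTER_CUBIC)
cv2.imwrite("pics/c3.png",np.vstack([np.hstack([c(t,275,180,133,100),c(s,265,205,160,120)]),np.hstack([c(w,0,0,640,480),c(w,80,120,480,360)])]))
E
```

```text
[ 552.3506605  -115.05715394  156.36511424] [-0.25092692  0.4055952  -3.80252863] 40.006902411114424
[array([339., 312.]), array([287., 275.]), array([387., 275.]), array([336., 242.])]
[array([339., 308.]), array([287., 271.]), array([388., 271.]), array([336., 238.])]
t [([489.3, 283.6], 0.9), ([435.0, 312.8], 0.82), ([335.8, 242.1], 0.49)]
s [([447.4, 413.9], 0.97), ([342.2, 241.7], 0.77), ([269.2, 172.6], 0.63)]
```

View pics/c3.png

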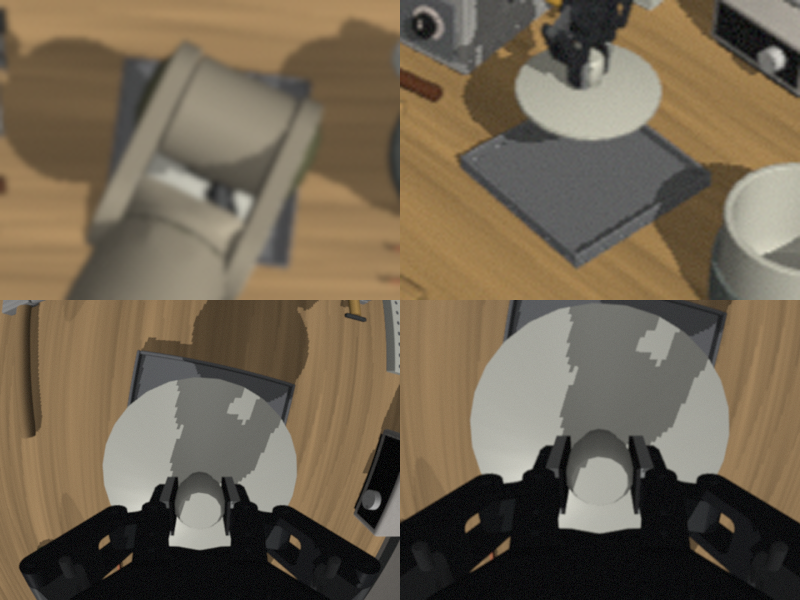

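The lid hangs level over the tray, and the tray corners in the side view at (290,268), (336,311) and (388,276) fit the centre estimate. Lowering it now.

Emit:
drive_tool --commands "0 0.03 -0.1 0 0 0 0;0 0 -0.2 0 0 0 0;0 0 -0.2 0 0 0 0;0 0 -0.2 0 0 0 0;0 0 -0.15 0 0 0 0;0 0 -0.1 0 0 0 0;0 0 -0.05 0 0 0 0;0 0 -0.03 0 0 0 0;0 0 0 0 0 0 0;0 0 0 0 0 0 0;0 0 -0.03 0 0 0 0;0 0 -0.02 0 0 0 0;0 0 -0.02 0 0 0 0;0 0 0 0 0 0 0;0 0 0 0 0 0 0"

```text
time_s: 8.85
eef_pos: [552.2, -111.1, 46.3]
ee_rot: [-0.0, 0.669, 0.743, -0.0]
force: [0.5, -0.1, -3.7]
grip_width: 0.335
grip_force: 40.0
```

Emit:
drive_tool --commands "0 0 -0.01 0 0 0 0;0 0 -0.01 0 0 0 0;0 0 -0.01 0 0 0 0;0 0 0 0 0 0 0;0 0 0 0 0 0 0"

```text
time_s: 9.27
eef_pos: [552.4, -111.2, 43.9]
ee_rot: [0.0, 0.669, 0.743, 0.0]
force: [-3.2, 1.0, 5.1]
grip_width: 0.336
grip_force: 40.7
```

Emit:
drive_tool --commands "0 0 0 0 0 0 45;0 0 0 0 0 0 45;0 0 0 0 0 0 60;0 0 0 0 0 0 100;0 0 0 0 0 0 100;0 0 0 0 0 0 100;0 0 0 0 0 0 100;0 0 0.1 0 0 0 100;0 0 0.2 0 0 0 100;0 0 0.3 0 0 0 100;0 0 0.4 0 0 0 100;0 0 0.4 0 0 0 100;0 0 0.4 0 0 0 100;0 0 0.4 0 0 0 100;0 0 0.4 0 0 0 100;0 0 0 0 0 0 100;0 0 0 0 0 0 100"

```text
time_s: 10.68
eef_pos: [552.6, -111.2, 306.0]
ee_rot: [0.002, 0.669, 0.743, 0.001]
force: [1.0, -0.4, -1.4]
grip_width: 1.004
grip_force: 0.0
```

Emit:
drive_tool --commands "0.09 0.05 0 0.148 0 0 100;0.09 0.05 0 0.148 0 0 100;0.09 0.05 0 0.148 0 0 100;0.09 0.05 0 0.148 0 0 100;0.09 0.05 0 0.148 0 0 100;0.09 0.05 0 0.148 0 0 100;0.09 0.05 -0.05 0.148 0 0 100;0.09 0.05 -0.05 0.148 0 0 100;0.09 0.05 -0.05 0.148 0 0 100;0.07 0.05 -0.05 0 0 0 100;0 0 0 0 0 0 100;0 0 0 0 0 0 100"

```text
time_s: 11.68
eef_pos: [640.2, -60.5, 283.3]
ee_rot: [-0.334, 0.58, 0.645, 0.37]
force: [-0.4, 0.8, 0.0]
grip_width: 0.997
grip_force: 0.0
```

```bash
python3 - <<'E'
from h import *
s=sense();print(s["eef_pos"],s["ee_rot"],s["joints"])
w=wcap();cv2.imwrite("pics/w4.png",w["pixels"]);np.save("w4W.npy",w["W"])
for k in("index","index_tip","cover_handle","cover"):print(k,[(b["position"],round(b["confidence"],2)) for b in boxes_of(w,k)[:3]])
for th in(0,.45,.6,.8):
  H=np.array([752,231,141])+140*np.array([.102,-.995,0]);e=np.array([-np.cos(th)*.995,-np.cos(th)*.102,np.sin(th)]);print(th,[wproj(w,H+r*e).round() for r in(0,119,156)])
t=capture("top");s=capture("side");print([(b["position"],round(b["confidence"],2)) for p in(t,s) for b in boxes_of(p,"lid_knob")[:4]],proj(t,(552,-112,56)),proj(s,(552,-112,44)))
cv2.imwrite("pics/t4.png",t["pixels"]);cv2.imwrite("pics/s4.png",s["pixels"])
E
```

```text
[640.21858972 -60.52455198 283.3478954 ] [-0.33358073  0.57978606  0.64469559  0.37005353] [-0.56264556  0.7583012   1.01092879  0.89562196  1.93197928 -0.58735898]
index [([343.2, 229.8], 0.79), ([135.0, 440.1], 0.75)]
index_tip [([348.0, 232.0], 0.72)]
cover_handle [([310.9, 197.1], 0.94)]
cover [([313.0, 198.1], 0.74)]
0 [array([442., 274.]), array([321., 273.]), array([280., 272.])]
0.45 [array([442., 274.]), array([341., 234.]), array([302., 218.])]
0.6 [array([442., 274.]), array([355., 220.]), array([319., 198.])]
0.8 [array([442., 274.]), array([378., 204.]), array([350., 174.])]
[([492.4, 283.4], 0.97), ([337.2, 232.5], 0.81), ([436.7, 313.6], 0.58), ([338.0, 270.0], 0.97), ([450.6, 411.5], 0.73), ([361.3, 387.5], 0.59), ([279.5, 178.7], 0.45)] [343.13676391 233.6421285 ] [337.62054445 263.8251901 ]
```

View pics/w4.png

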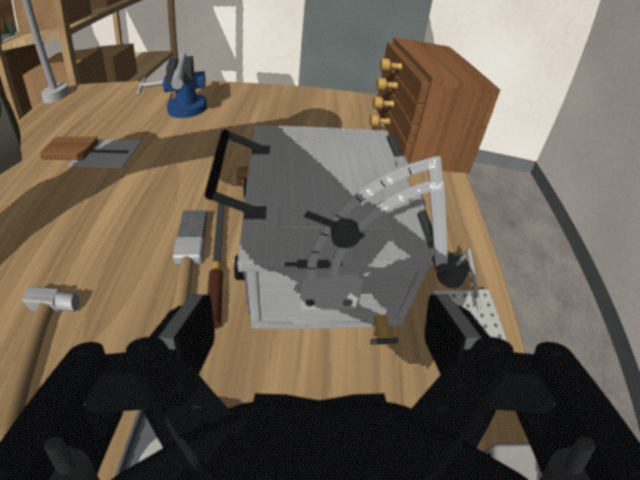

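The wrist view shows the clamp nut at about (346,234), the index tip at (306,213), the cover's pointer at (285..330,265) and the handle bar from (225,133) to (211,195). That puts the index at roughly 0.48 rad. I'll refine it with a fit.

```bash
python3 - <<'E'
from h import *
from scipy.optimize import least_squares
w=capture("wrist");w["W"]=np.load("w4W.npy");t=capture("top");s=capture("side")
def model(q):
    x,y,ya,th=q;a=np.array([np.cos(ya),np.sin(ya),0]);l=np.array([-np.sin(ya),np.cos(ya),0]);Z=np.array([0,0,1])
    H=np.array([x,y,141]);m=H-232*a+24*Z;e=-np.cos(th)*a+np.sin(th)*Z;Q=H-140*l
    return m+59*l,m-59*l,Q+119*e,Q+156*e,m
obs=[(0,'t',(204.3,240)),(1,'t',(250,236.7)),(0,'s',(228.3,172.7)),(1,'s',(265,189.3)),(0,'w',(224,135)),(1,'w',(211,193)),(2,'w',(346,234)),(3,'w',(306,213)),(2,'s',(316,170))]
def res(q):
    P=model(q);o=[]
    for i,c,uv in obs:
        o+=list(((wproj(w,P[i]) if c=='w' else proj({'t':t,'s':s}[c],P[i]))-uv)*(1 if c=='w' else 1.5))
    return np.array(o)
r=least_squares(res,[752,231,.102,.5],loss="soft_l1");print(r.x,model(r.x)[4],"\n",r.fun.reshape(-1,2).round(1).tolist())
h=model(r.x)[4];x,y,ya,th=r.x
for T in(th,):
    rr=np.hypot(232,24);b=np.arctan2(24,232)+T;print("handle at index",np.array([x,y,141])+[-rr*np.cos(b)*np.cos(ya),-rr*np.cos(b)*np.sin(ya),rr*np.sin(b)])
c=lambda p,x,y,W,h:cv2.resize(p["pixels"][y:y+h,x:x+W],(400,300),interpolation=cv2.INTER_CUBIC)
cv2.imwrite("pics/c5.png",np.hstack([c(t,275,180,133,100),c(s,265,205,160,120)]))
E
```

```text
[7.51912625e+02 2.33161169e+02 1.15042680e-01 4.73080309e-01] [521.4461715  206.53010063 165.        ] 
 [[2.3, 0.1], [-1.3, -0.5], [4.1, 0.9], [-3.4, -0.7], [1.2, 0.2], [-1.3, 0.7], [-0.4, -3.0], [0.5, 1.6], [-1.2, -0.5]]
handle at index [557.62137352 210.71025029 268.07031849]
```

View pics/c5.png

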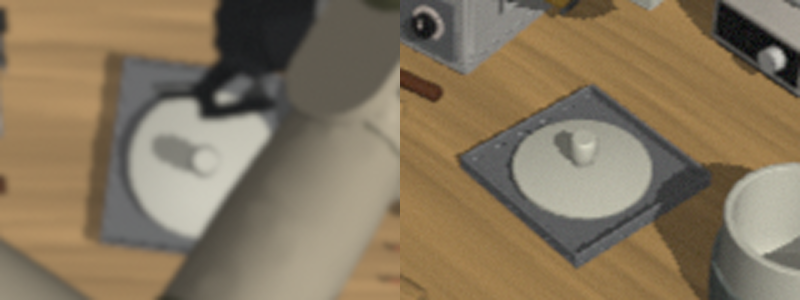

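The lid lies flat and centred in the tray. The fit gives the handle at (521,206.5,165), the index at about 0.473 rad, and the handle at the index at (558,211,268). Moving above the handle.

Emit:
drive_tool --commands "-0.3 0 0.05 -0.148 0 0 100;-0.3 0 0.05 -0.148 0 0 100;-0.3 0 0.05 -0.148 0 0 100;-0.3 0 0.05 -0.148 0 0 100;0 0.3 0 -0.148 0 0 100;0 0.3 0 -0.148 0 0 100;0 0.3 0 -0.148 0 0 100;0 0.3 0 -0.148 0 0 100;0 0.3 0 -0.148 0 0 100;0 0.3 0 0 0 0.015 100;0 0.3 -0.1 0 0 0 100;0 0.3 -0.2 0 0 0 100;0 0.25 -0.2 0 0 0 100;0 0 -0.1 0 0 0 100;0 0 0 0 0 0 100;0 0 0 0 0 0 100"

```text
time_s: 13.62
eef_pos: [520.4, 203.4, 243.6]
ee_rot: [0.0, 0.665, 0.747, -0.0]
force: [-0.4, -0.4, 0.7]
grip_width: 1.0
grip_force: 0.0
```

```bash
python3 - <<'E'
from h import *
s=sense();print(s["eef_pos"],s["ee_rot"],s["force"])
w=wcap();cv2.imwrite("pics/w6.png",w["pixels"])
print([wproj(w,(521.4+k*-.115,206.5+k*.993,165)).round() for k in(-59,0,59)],[(b["position"],b["confidence"]) for b in boxes_of(w,"cover_handle")[:2]])
E
```

```text
[520.37428966 203.36623783 243.56250818] [ 2.49244030e-05  6.64810708e-01  7.47011848e-01 -1.43357873e-04] [-0.43827511 -0.43780648  0.69696318]
[array([320., 342.]), array([320., 254.]), array([321., 150.])] [([469.7, 196.3], 0.65)]
```

View pics/w6.png

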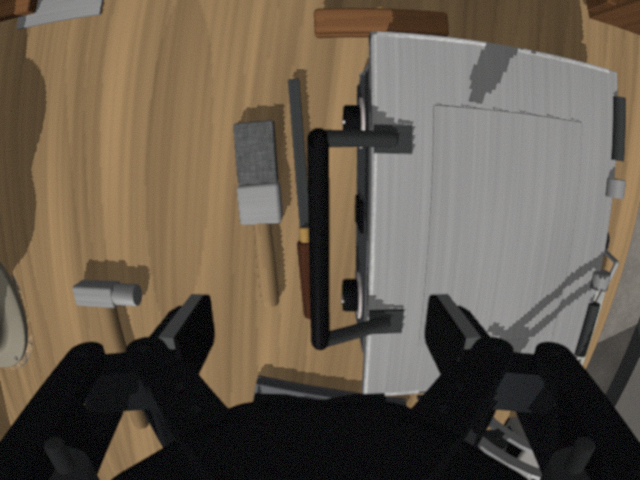

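The bar runs from (318,138) to (320,342), as predicted, and is centred between the fingers. I'll descend, grip and check.

Emit:
drive_tool --commands "0 0.04 -0.2 0 0 0 100;0 0 -0.2 0 0 0 100;0 0 -0.2 0 0 0 100;0 0 -0.1 0 0 0 100;0 0 -0.08 0 0 0 100;0 0 -0.02 0 0 0 100;0 0 0 0 0 0 60;0 0 0 0 0 0 30;0 0 0 0 0 0 0;0 0 0 0 0 0 0;0 0 0 0 0 0 0;0 0 0 0 0 0 0;0 0 0 0 0 0 0;0 0 0 0 0 0 0;0 0 0 0 0 0 0;0 0 0 0 0 0 0" --force 35

```text
time_s: 15.05
eef_pos: [519.6, 207.8, 163.4]
ee_rot: [-0.0, 0.665, 0.747, -0.001]
force: [-5.4, -1.6, 2.8]
grip_width: 0.127
grip_force: 34.2
```

Emit:
drive_tool --commands "0.012 0.001 0.077 0 0 0 0;0.012 0.001 0.077 0 0 0 0;0.012 0.001 0.077 0 0 0 0;0.019 0.002 0.075 0 0 0 0;0.019 0.002 0.075 0 0 0 0;0.019 0.002 0.075 0 0 0 0;0 0 0 0 0 0 0;0 0 0 0 0 0 0"

```text
time_s: 15.72
eef_pos: [528.5, 208.9, 209.2]
ee_rot: [-0.001, 0.665, 0.747, -0.001]
force: [-8.2, -0.1, -3.5]
grip_width: 0.125
grip_force: 34.3
```

Emit:
drive_tool --commands "0.027 0.003 0.073 0 0 0 0;0.027 0.003 0.073 0 0 0 0;0.027 0.003 0.073 0 0 0 0;0.034 0.004 0.07 0 0 0 0;0.034 0.004 0.07 0 0 0 0;0.034 0.004 0.07 0 0 0 0;0.029 0.003 0.049 0 0 0 0;0.029 0.003 0.049 0 0 0 0;0.029 0.003 0.049 0 0 0 0;0 0 0 0 0 0 0;0 0 0 0 0 0 0;0 0 0 0 0 0 0"

```text
time_s: 16.72
eef_pos: [554.4, 212.2, 267.3]
ee_rot: [-0.002, 0.664, 0.747, -0.002]
force: [-16.6, -0.3, 4.7]
grip_width: 0.12
grip_force: 34.4
```

```bash
python3 - <<'E'
from h import *
s=sense();print(s["eef_pos"],s["force"],s["grip_force"])
w=wcap();t=capture("top");p=capture("side")
print([proj(p,(766.+8-r*np.cos(.473),92-r*.115*np.cos(.473),141+r*np.sin(.473))).round() for r in(0,119,156)])
c=lambda i,x,y,W,h,o:cv2.resize(i["pixels"][y:y+h,x:x+W],o,interpolation=cv2.INTER_CUBIC)
cv2.imwrite("pics/c7.png",np.vstack([c(p,270,110,80,90,(400,450)),]))
cv2.imwrite("pics/c7.png",np.hstack([c(p,280,120,80,90,(480,540)),np.vstack([c(w,0,0,640,480,(320,270)),c(p,200,80,200,169,(320,270))])]))
E
```

```text
[554.39056812 212.16498856 267.31371364] [-16.64143516  -0.28455387   4.65183931] 34.370927810668945
[array([339., 169.]), array([317., 169.]), array([310., 169.])]
```

View pics/c7.png

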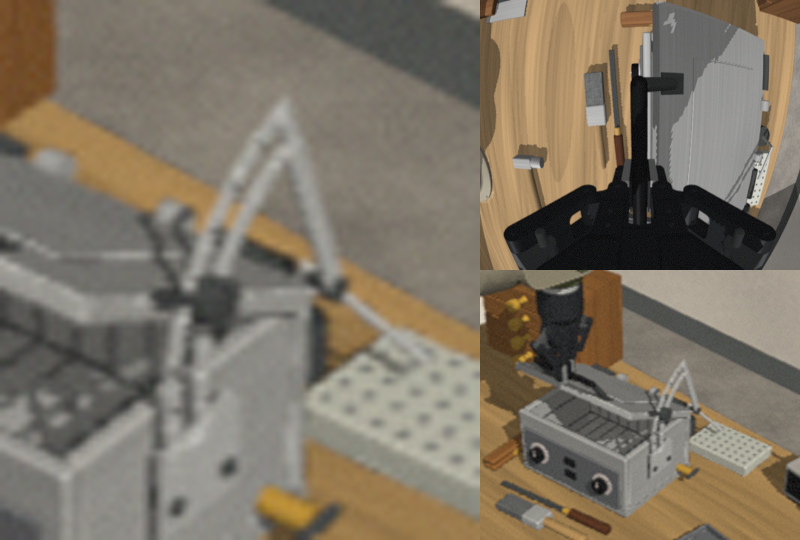

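The side crop shows the nut at (213,300) with the index strip overlying the cover's edge and pointer. Only one dark strip is visible, so they are in line. The lift gives a cover angle of about 0.477, against 0.473–0.49 for the index. I'll let it settle and hand in.

Emit:
drive_tool --commands "-0.005 0 0.005 0 0 0 0;0 0 0 0 0 0 0;0 0 0 0 0 0 0;0 0 0 0 0 0 0;0 0 0 0 0 0 0;0 0 0 0 0 0 0"

```text
time_s: 17.37
eef_pos: [554.5, 212.2, 267.5]
ee_rot: [-0.002, 0.664, 0.747, -0.001]
force: [-12.8, 1.0, 1.3]
grip_width: 0.125
grip_force: 34.4
```

```bash
python3 - <<'E'
from h import *
s=sense();print(s["eef_pos"],s["force"],s["grip_force"],np.abs(s["dq"]).max())
p=capture("side");print([(b["position"],round(b["confidence"],2)) for b in boxes_of(p,"lid_knob")[:4]])
print(finish_job())
E
```

```text
[554.45336568 212.15831191 267.51562067] [-12.83263943   1.04464451   1.29486438] 34.393881261348724 0.0025120096313298963
[([335.5, 270.9], 0.81), ([448.8, 414.8], 0.81), ([360.1, 387.7], 0.62)]
the job is handed in; nothing more can be done
None
```

The job is handed in: the pot lid lies flat, knob up, in the drip tray, and the arm is holding the cover at about 0.48 rad, in line with the index (measured at 0.47–0.49 rad); the hand-in returned no verdict.

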